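# Chock the wire reel on the sloping board

## Task

Park the wire reel on the sloping board so that it cannot roll off. First set the yellow chock down inside the red painted outline, square to it, with its slanted face uphill, while the reel stays in its rest; then lift the reel onto the board, lower it gently against the chock's slanted face, square to it and centred, and let go only once it lies there. The reel must stay put on the board, resting against the chock inside its outline; leave the bottle and the tin alone.

Things in the scene. Friction and masses are not known exactly. Their poses are not given: they have to be found in the camera images.
- board: Fixed sloping grey board, 230 mm long (x) x 170 mm wide (y), open at its low end. Origin on the bench top under its middle; its frame is level, only yaw varies. The surface rises 7 degrees (0.122 rad) towards the board's +x: 32 mm above the bench over the origin, 18 mm at the low end (-x), 46 mm at the high end. A reel left loose rolls down towards -x.
- bay (a point): Point on the sloping surface inside the red outline (88 mm along x, 112 mm along y), 82 mm from the board's origin towards -x, 22 mm above the bench; frame parallel to the board's. The chock's origin belongs here, its +x along the board's +x (uphill); it then stands inside the outline, whose centre is 24 mm further uphill.
- chock: Loose yellow chock, 0.2-0.42 kg, 78 mm deep (x), 100 wide (y), flat on the bench. Origin in the underside below its black upright grip rib: 12 mm thick (x), 60 long (y), from 20 to 52 mm high; pinch it along x from above. Body ends behind at x=-16 mm; in front a flat deck 20 mm high to x=+46, then a 45 degree face down to the toe at x=+61. Holds on the slope by friction.
- toe (a point): Foot of the chock's slanted face, on the underside, 61 mm in front (+x) of the chock's origin.
- seat (a point): Point fixed to the chock, at x = +82.6 mm, y = 0, z = 40 mm in the chock's frame: where the centre of the reel is when the reel lies on the surface against the slanted face, centred. Its frame is parallel to the chock's.
- reel: Loose reel of copper wire, 0.3-0.63 kg: blue flanges 80 mm across, 100 mm over all; winding between them 56 mm across, 88 long. Origin at its centre, y its axis (level). Starts in the rest, centre 46 mm above the bench. Grasp from above across the winding, finger tips 22 to 30 mm above what the flanges lie on, so that they clear the chock's deck; 48 mm free between seated winding and rib.
- rest: Fixed grey rest 110 x 110 mm, 6 mm thick base with two black rubber rails (8 mm higher) along its y that keep the reel from rolling. Origin on the bench under its centre; the reel starts with its axis along the rest's y.
- flux_bottle: Loose amber bottle with a black spout, 35 mm across, 102 mm tall; bystander. Origin under its centre.
- tip_tin: Loose round white tin, 50 mm across, 24 mm tall; bystander. Origin under its centre.

How it is judged (in metres and radians):
On the way, in this order (a step that is already met when the one before it is completed fails the run):
1. the chock stands released inside the outline, slanted face uphill, while the reel still lies in its rest (x of chock in the frame of bay between -0.02 and 0.02 m and y of chock in the frame of bay between -0.02 and 0.02 m and z of chock in the frame of bay between -0.008 and 0.008 m and angle between the y axis of chock and the y axis of board, either way round below 0.17 rad and x of toe in the frame of bay above 0.02 m and angle between chock's own z axis and vertical below 0.2 rad and contact force between the fingers and chock below 0.05 N and distance of reel from where it was at the start of the episode below 0.03 m and linear speed of chock below 0.02 m/s), for 0.2 s.
2. the reel, still held, has been brought down against the chock's slanted face (within 15 mm) (x of reel in the frame of seat between -0.015 and 0.015 m and y of reel in the frame of seat between -0.025 and 0.025 m and z of reel in the frame of seat between -0.015 and 0.015 m and x of chock in the frame of bay between -0.02 and 0.02 m and y of chock in the frame of bay between -0.02 and 0.02 m and z of chock in the frame of bay between -0.008 and 0.008 m and angle between the y axis of chock and the y axis of board, either way round below 0.17 rad and x of toe in the frame of bay above 0.02 m and angle between chock's own z axis and vertical below 0.2 rad and contact force between the fingers and reel above 0.2 N), for 0.1 s.
At the end, for the whole second after the job is handed in: Chock on the board, origin within 20 mm of the bay point, square within 0.17 rad, slanted face uphill; reel touching that face, centre within 6 mm of the seat point (25 mm along its axis), axes parallel within 0.12 rad; both released and at rest (x of chock in the frame of bay between -0.02 and 0.02 m and y of chock in the frame of bay between -0.02 and 0.02 m and z of chock in the frame of bay between -0.008 and 0.008 m and angle between the y axis of chock and the y axis of board, either way round below 0.17 rad and x of toe in the frame of bay above 0.02 m and angle between chock's own z axis and vertical below 0.2 rad and x of reel in the frame of seat between -0.006 and 0.006 m and y of reel in the frame of seat between -0.025 and 0.025 m and z of reel in the frame of seat between -0.006 and 0.006 m and contact force between the fingers and reel below 0.05 N and contact force between the fingers and chock below 0.05 N and angle between the y axis of reel and the y axis of chock, either way round below 0.12 rad and contact force between reel and chock above 0.05 N and linear speed of each of reel, chock below 0.02 m/s and angular speed of reel below 0.3 rad/s).
It fails at once if the reel drops or rolls freely faster than 0.35 m/s (contact force between the fingers and reel below 0.05 N and linear speed of reel above 0.35 m/s).
It fails at once if the reel is slammed against the chock or the board (over 80 N) (contact force between reel and chock above 80 N or contact force between reel and board above 80 N).
It fails at once if the bottle or tin is shifted by more than 30 mm or the bottle is tipped (distance of any of flux_bottle, tip_tin from where it was at the start of the episode above 0.03 m or angle between flux_bottle's own z axis and vertical above 0.5 rad).
It also fails if it takes over 54 s, if anything falls off the work surface, if the arm or the gripper's body presses on something with over 40 N, if the wrist force passes 120 N, or if a joint passes its speed limit or range.

## Robot

A 7-joint arm with a two-finger parallel gripper is mounted at the origin on a cart in front of the work surface, level with it; the furniture and walls round the work are solid. World frame = base frame: x ahead of the robot, y to its left, z up, the work surface at z = 0. Lengths are in mm, angles in rad, forces in N, time in s.
With the tool pointing down it reaches from about 350 to 900 mm from the base axis. Payload 8.1 kg.
Tool frame: the origin (TCP) lies between the finger pads; the fingertips stand 11 mm ahead of it and the grasp point (between the pads) lies 8 mm behind it (bot.tips_ahead is the distance from the TCP to the fingertips, in mm); y points along the fingers, z is the direction in which the jaws open and shut, and the axes are right-handed (so a half turn about y gives the same grasp; the last joint's range is limited). The gripper opens to 85 mm and grips with 20 to 120 N. Pads are 22 mm wide; open, the fingers measure 114 mm over their backs; the gripper's body (76 mm by 85 mm) begins 54 mm behind the grasp point. The pads swing forward as they close: fully open they stand 13 mm farther back than shut.
Start: joints at [-1.357, 0.434, 0.025, 1.573, -0.012, 1.134, -0.075], TCP at [194.732, 593.903, 242.323] pointing down, gripper open.
Joint ranges: [-2.62, 2.62], [-0.44, 2.09], [-1.27, 1.32], [0.08, 2.57], [-1.32, 4.46], [0.12, 2], [-2.74, 2.74]. Speed limits (rad/s): [2.22, 2.22, 3.01, 3.01, 3.14, 3.14, 3.14].

## Interface

Orientations are given as a 3x3 rotation matrix whose columns are the frame's x, y, z axes.
In Python, from cell import bot, eyes gives the robot as it stands. Calls block until the motion is done:
- bot.goto(position, orientation): joint-space move of the TCP to a pose.
- bot.move_linear(position, orientation=None, velocity=150, until_force=None): straight line of the TCP; orientation=None keeps the orientation; velocity is the mean speed in mm/s. With until_force (N) it stops when the force on the tool has changed by that much, and returns True; else False.
- bot.set_joints(angles): joint-space move.
- bot.gripper_open() and bot.close_gripper(): open the fingers fully, or close them until they stop; the grip force is fixed at half the most.
- bot.pause(seconds).
- bot.inverse_kinematics(position, orientation): joint angles nearest the present ones, or None.
- eyes.get_image(name): name is "scene" or "top" or "wrist"; returns the picture (384x512x3 uint8, red, green, blue); there is no depth.
- eyes.camera_info(name): a dict with "fovy" (degrees; the focal length in pixels is half the picture's height over the tangent of half this angle, whatever the lens; pixels are square), "cx", "cy" (the principal point, pixels), "R" (3x3) and "t" (3): a world point X has camera coordinates R X + t. Camera axes: x right, y down, z forward; pixel columns grow to the right and rows downward; lengths in mm; the calibration is good to about 2 mm. A picture is of the moment at which its call begins: read the wrist's pose just before it. camera_info takes no time and is no camera call; for the wrist camera it gives the pose at the moment of the call.
A pose or a line that the arm cannot do raises bot.MotionError and nothing moves.
- bot.hand_in(): hands the job in, once; it reports no verdict.
Readings, each from a call of its own:
- bot.current_time_s(): time.
- bot.current_joint_positions(): joint angles.
- bot.current_qd(): joint speeds.
- bot.current_joint_efforts(): joint torques, N m.
- bot.current_ee_pos(): TCP position.
- bot.current_tcp_rot(): TCP orientation.
- bot.current_contact_force(): force on the tool from outside, world axes, zero at the start.
- bot.current_wrist_torque(): the same for the moment, N m.
- bot.current_opening(): finger opening in mm.
Only numpy, scipy, OpenCV 4.12 (cv2) and the standard library are available. Lean on these libraries where they do the work, as an engineer would, in place of code of your own. Each camera call takes 0.05 s, during which the arm holds its last target.

## Working session

There is one attempt and no reset: what is moved stays moved. The work goes in short steps, each a Python script; the robot and the scene stay as the last script left them, time stands still between calls to the robot, and variables do not carry over. Pictures are saved under pics/ and viewed, and the job is handed in when it is done.

```bash
ls; mkdir -p pics; python3 - <<'E'
from cell import bot, eyes
import cv2, numpy as np
for n in ["scene","top","wrist"]:
    i=eyes.camera_info(n); print(n,i)
    cv2.imwrite(f"pics/{n}0.png",eyes.get_image(n)[:,:,::-1])
print(bot.current_time_s(),bot.current_tcp_rot(),bot.tips_ahead)
E
```

```text
pics
scene {'fovy': 46.1249281051706, 'cx': 255.2096988318032, 'cy': 189.67874295312433, 'R': array([[ 0.48894763, -0.87230497,  0.00377549],
       [-0.56539419, -0.32020684, -0.76012959],
       [ 0.66427376,  0.36952892, -0.64976053]]), 't': array([-405.4939565 ,  325.65479422,  745.5949447 ])}
top {'fovy': 47.7713510485601, 'cx': 247.6714293596832, 'cy': 197.76697368384055, 'R': array([[ 2.59465123e-02, -9.99663140e-01,  6.20777065e-04],
       [-9.90871527e-01, -2.58004912e-02, -1.32317617e-01],
       [ 1.32289061e-01,  2.81807037e-03, -9.91207174e-01]]), 't': array([-160.27532698,  576.11804373, 1096.32904508])}
wrist {'fovy': 67.39096737065873, 'cx': 254.12253885031595, 'cy': 190.40977465270603, 'R': array([[ 0.31257307,  0.94989176, -0.00192972],
       [ 0.91632024, -0.30098939,  0.26412611],
       [ 0.25031039, -0.08432695, -0.96448622]]), 't': array([-623.74256696,  -34.30226655,  379.22312117])}
0.15 [[ 9.50226416e-01 -2.47581446e-04  3.11560101e-01]
 [-3.11560173e-01 -1.16835698e-03  9.50225707e-01]
 [ 1.28755166e-04 -9.99999287e-01 -1.18734019e-03]] 11.0
```

View pics/scene0.png

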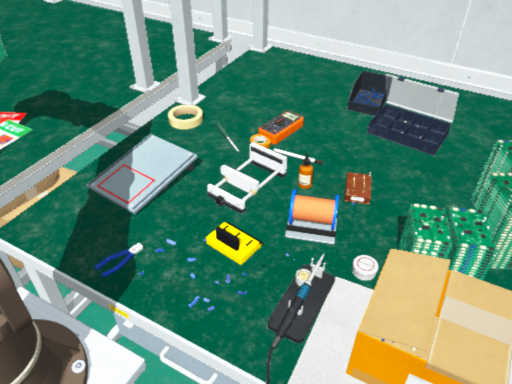

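View pics/top0.png

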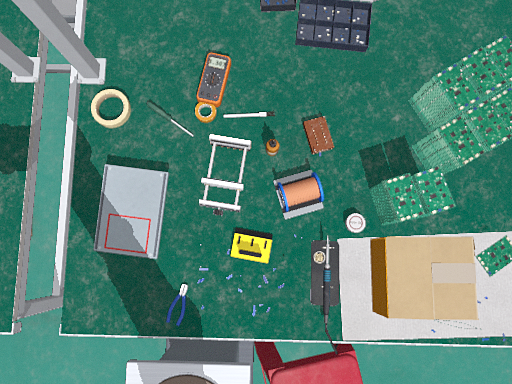

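View pics/wrist0.png

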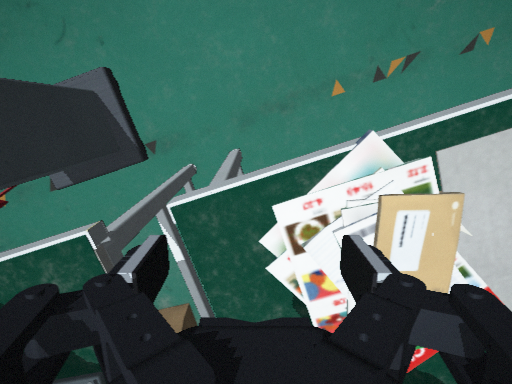

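```bash
cat > h.py <<'E'
import numpy as np, cv2
from cell import bot, eyes
def K(i,h=384):
    f=h/2/np.tan(np.radians(i['fovy'])/2); return np.array([[f,0,i['cx']],[0,f,i['cy']],[0,0,1]])
def ray(i,uv):
    d=np.linalg.inv(K(i))@np.array([uv[0],uv[1],1.]); R=np.array(i['R']); return -R.T@np.array(i['t']), R.T@d
def onz(i,uv,z):
    c,d=ray(i,uv); return c+d*(z-c[2])/d[2]
def proj(i,X):
    p=K(i)@(np.array(i['R'])@np.array(X,float)+i['t']); return p[:2]/p[2]
def tri(i1,a,i2,b):
    c1,d1=ray(i1,a);c2,d2=ray(i2,b)
    A=np.stack([d1,-d2],1); s=np.linalg.lstsq(A,c2-c1,rcond=None)[0]
    p,q=c1+s[0]*d1,c2+s[1]*d2; return (p+q)/2,np.linalg.norm(p-q)
def shot(n,f):
    i=eyes.camera_info(n); im=eyes.get_image(n)[:,:,::-1].copy(); cv2.imwrite(f,im); return i,im
E
python3 - <<'E'
from h import *
T=eyes.camera_info("top");S=eyes.camera_info("scene")
for nm,uv,z in [("board lo-l",(95,250),18),("lo-r",(158,258),18),("hi-l",(108,164),46),("hi-r",(168,170),46),("tin",(356,222),24),("chock rib",(252,244),52),("reel",(300,193),46),("bottle base",(272,150),60),("tower foot?",(90,70),0)]:
    print(nm,onz(T,uv,z).round())
for n,a,b in [("rail end upper",(61,0),(230,45)),("pillar foot right",(103,82),(198,100))]: print(n,tri(T,a,S,b))
print(proj(T,[195,594,242]),proj(S,[195,594,242]))
for n in ["scene","top"]:
    im=cv2.imread(f"pics/{n}0.png")
    c=im[0:384,0:270]; cv2.imwrite(f"pics/{n}0z.png",cv2.resize(c[:230] if n=="scene" else c[:,:200],None,fx=2.5 if n=="scene" else 1.5,fy=2.5 if n=="scene" else 1.5))
E
```

```text
board lo-l [434. 251.  18.]
lo-r [418.  85.  18.]
hi-l [659. 224.  46.]
hi-r [647.  65.  46.]
tin [ 525. -432.   24.]
chock rib [ 460. -159.   52.]
reel [ 595. -281.   46.]
bottle base [ 704. -205.   60.]
tower foot? [937. 308.   0.]
rail end upper (array([1086.89837895,  298.52794579,  131.08038398]), np.float64(101.21626787939756))
pillar foot right (array([896.10117796, 253.01288373,  26.1191966 ]), np.float64(16.156294873421682))
[-119.64616797  362.35470015] [-142.82695634  113.30696857]
```

View pics/scene0z.png

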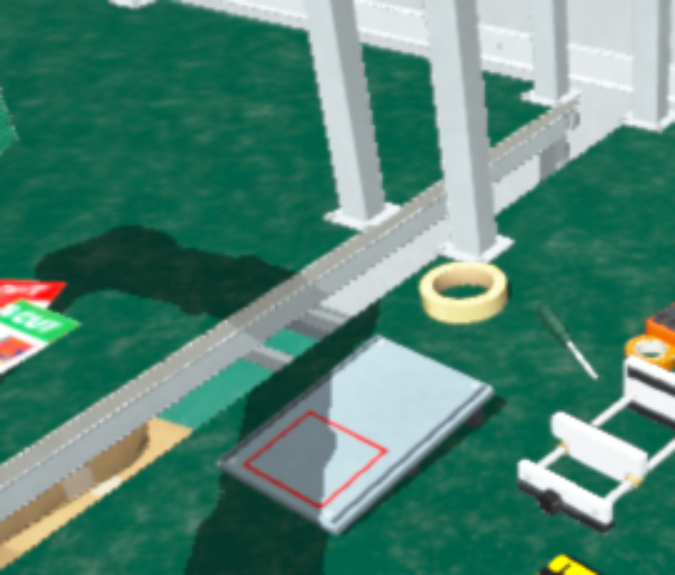

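View pics/top0z.png

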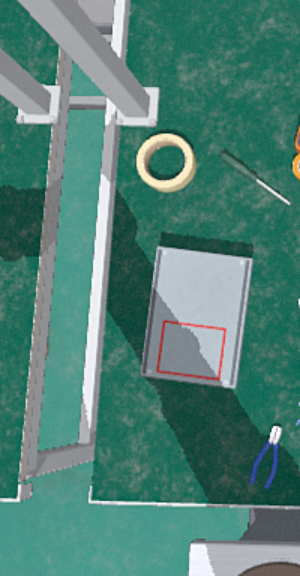

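```bash
python3 - <<'E'
from h import *
T=eyes.camera_info("top");S=eyes.camera_info("scene")
def pl(i,a,b):
    c,d1=ray(i,a);_,d2=ray(i,b);n=np.cross(d1,d2);n/=np.linalg.norm(n);return n,n@c
def inter(a,b,c,d):
    n1,p1=pl(T,a,b);n2,p2=pl(S,c,d)
    for x in (300,500,700): 
        A=np.array([n1,n2,[1,0,0]]);print(np.linalg.solve(A,[p1,p2,x]).round())
inter((41,60),(17,330),(230,39),(0,196)); print()
inter((82,0),(60,333),(230,39),(0,196)); print()
inter((82,0),(60,333),(230,52),(0,210))
print(onz(T,(60,333),0),onz(T,(72,133),0))
for n,(x0,y0,x1,y1) in {"scene":(190,160,390,290),"top":(190,120,390,290)}.items():
    im=cv2.imread(f"pics/{n}0.png")[y0:y1,x0:x1]; cv2.imwrite(f"pics/{n}1z.png",cv2.resize(im,None,fx=3.5,fy=3.5,interpolation=cv2.INTER_CUBIC))
E
```

```text
[300. 459. -26.]
[500. 458. -22.]
[700. 457. -18.]

[300. 290. 105.]
[500. 293. 107.]
[700. 295. 108.]

[300. 310.  59.]
[500. 314.  55.]
[700. 319.  51.]
[218.2659983  332.95749982   0.        ] [752.90260434 344.33440659   0.        ]
```

View pics/scene1z.png

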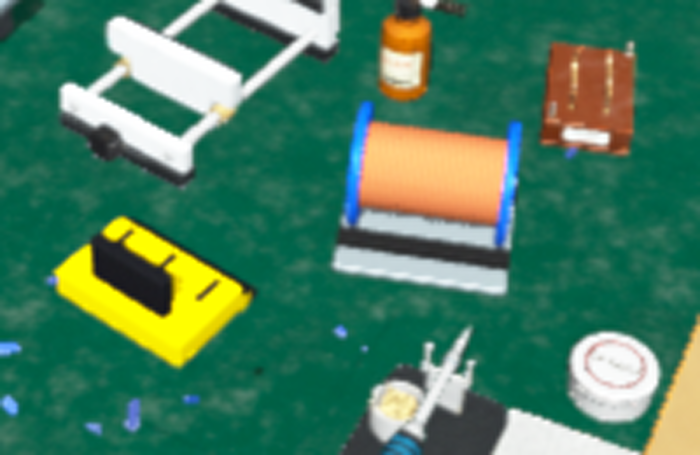

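View pics/top1z.png

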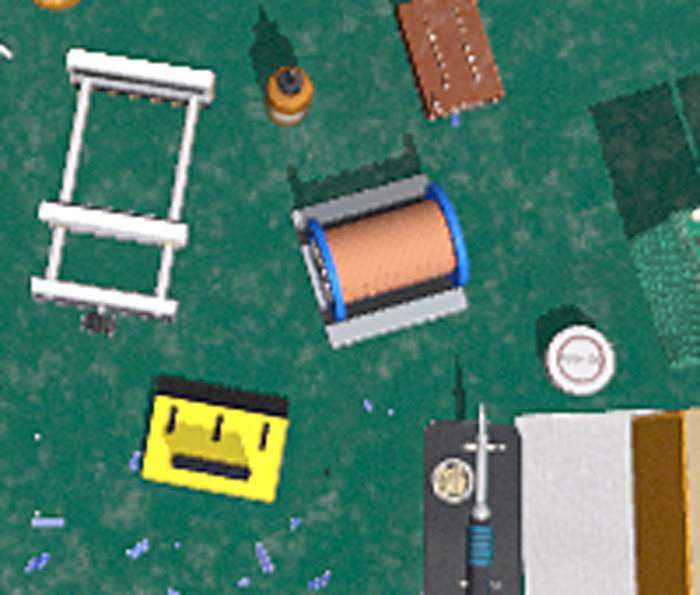

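```bash
cat >> h.py <<'E'
def orient(a):
    return np.array([[np.sin(a),0,np.cos(a)],[-np.cos(a),0,np.sin(a)],[0,-1,0]])
E
python3 - <<'E'
from h import *
R=bot.current_tcp_rot();p=bot.current_ee_pos()
i=eyes.camera_info("wrist"); c,d=ray(i,(256,192)); print("cam in tool",R.T@(c-p),R.T@d)
for a in (-.13,np.pi-.13,.27,np.pi+.27,-.1+np.pi,-.1):
  for P in ([540,160,300],[460,-160,60],[460,-160,300],[595,-281,40],[460,160,60]):
    j=bot.inverse_kinematics(P,orient(a)); print(a,P,None if j is None else np.round(j,2))
E
```

```text
cam in tool [ -66.42589123 -132.02011006   -0.22091876] [0.26931723 0.9630724  0.00572769]
-0.13 [540, 160, 300] [-0.85  0.32  0.62  1.68 -0.19  1.21 -0.31]
-0.13 [460, -160, 60] [-0.44  0.66  0.97  2.15 -0.81  0.77  0.94]
-0.13 [460, -160, 300] [-0.69  0.24  1.14  1.87 -0.24  1.18  0.41]
-0.13 [595, -281, 40] [-0.18  0.88  0.91  1.72 -0.84  0.97  0.94]
-0.13 [460, 160, 60] [-0.77  0.49  0.44  2.12 -0.36  0.6  -0.21]
3.0115926535897932 [540, 160, 300] [-0.38  0.29 -0.    1.64  0.    1.21  2.63]
3.0115926535897932 [460, -160, 60] [-0.52  0.76  1.15  2.15 -0.95  0.88 -2.06]
3.0115926535897932 [460, -160, 300] [-0.71  0.25  1.18  1.87 -0.25  1.19 -2.72]
3.0115926535897932 [595, -281, 40] [-0.26  1.01  1.14  1.73 -1.03  1.12 -2.06]
3.0115926535897932 [460, 160, 60] [-0.3   0.47 -0.19  2.08  0.15  0.6   2.42]
0.27 [540, 160, 300] [-0.79  0.31  0.54  1.67 -0.17  1.21  0.06]
0.27 [460, -160, 60] [-0.42  0.63  0.93  2.15 -0.78  0.75  1.3 ]
0.27 [460, -160, 300] [-0.67  0.23  1.11  1.87 -0.23  1.18  0.79]
0.27 [595, -281, 40] [-0.11  0.83  0.78  1.72 -0.72  0.91  1.24]
0.27 [460, 160, 60] [-0
[... 445 characters left out ...]
793 [540, 160, 300] [-0.38  0.29 -0.01  1.64  0.    1.21  2.66]
3.041592653589793 [460, -160, 60] [-0.52  0.76  1.15  2.15 -0.95  0.88 -2.03]
3.041592653589793 [460, -160, 300] [-0.71  0.25  1.18  1.87 -0.25  1.19 -2.69]
3.041592653589793 [595, -281, 40] [-0.26  1.01  1.14  1.73 -1.03  1.12 -2.03]
3.041592653589793 [460, 160, 60] [-0.29  0.47 -0.2   2.08  0.16  0.6   2.44]
-0.1 [540, 160, 300] [-0.84  0.31  0.62  1.68 -0.19  1.21 -0.28]
-0.1 [460, -160, 60] [-0.44  0.66  0.97  2.15 -0.81  0.77  0.97]
-0.1 [460, -160, 300] [-0.69  0.24  1.14  1.87 -0.24  1.18  0.43]
-0.1 [595, -281, 40] [-0.17  0.88  0.91  1.72 -0.83  0.97  0.96]
-0.1 [460, 160, 60] [-0.77  0.49  0.43  2.12 -0.36  0.6  -0.18]
```

```bash
python3 - <<'E'
from h import *
bot.goto([520,160,330],orient(-.1)); 
i,im=shot("wrist","pics/wb.png"); np.savez("wb.npz",im=im,**i); print(bot.current_time_s(),bot.current_ee_pos())
bot.goto([480,-160,300],orient(-.13)); 
i,im=shot("wrist","pics/wc.png"); np.savez("wc.npz",im=im,**i); print(bot.current_time_s(),bot.current_ee_pos())
i,im=shot("top","pics/tb.png"); np.savez("tb.npz",im=im,**i)
E
```

```text
2.1833 [519.61535752 161.52870579 329.61945293]
3.4667 [ 480.82919362 -158.34108429  299.92828944]
```

View pics/wb.png

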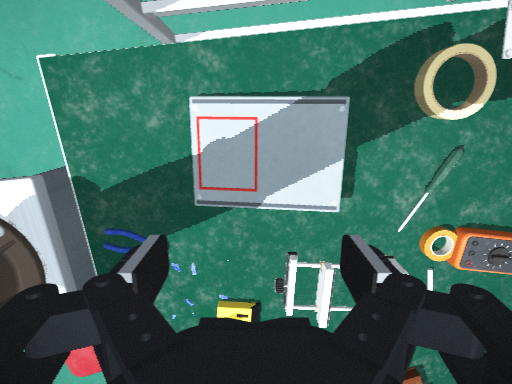

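View pics/wc.png

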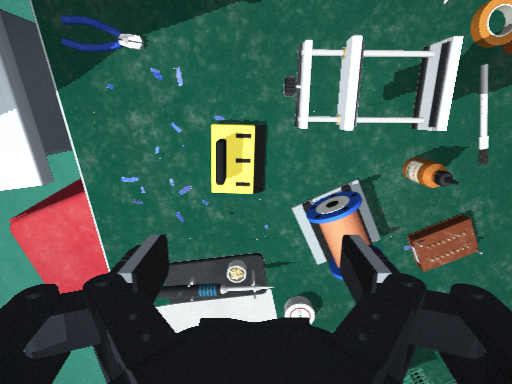

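```bash
python3 - <<'E'
from h import *
z=np.load("wc.npz"); im=z['im']
cv2.imwrite("pics/wcz.png",cv2.resize(im[110:290,195:395],None,fx=4,fy=3.3,interpolation=cv2.INTER_NEAREST)[:594])
def rectc(m):
    cs,_=cv2.findContours(m,cv2.RETR_EXTERNAL,cv2.CHAIN_APPROX_NONE); c=max(cs,key=cv2.contourArea)
    return cv2.minAreaRect(c), c
# red outline
for f in ("wb","tb"):
    z=np.load(f+".npz"); im=z['im']; h=cv2.cvtColor(im,cv2.COLOR_BGR2HSV)
    m=(((h[...,0]<8)|(h[...,0]>172))&(h[...,1]>110)&(h[...,2]>60)).astype(np.uint8)*255
    if f=="wb": m[:80]=0;m[225:]=0;m[:,:170]=0
    else: m[:,200:]=0
    m=cv2.morphologyEx(m,cv2.MORPH_CLOSE,np.ones((3,3)))
    r,c=rectc(m); q=cv2.approxPolyDP(c,8,True)[:,0]; b=cv2.boxPoints(r); print(f,r,q.tolist())
    i=dict(z); 
    o=np.array([onz(i,u,25) for u in q]); ctr=o.mean(0)
    for _ in range(3):
        o=np.array([onz(i,u,24.9+np.tan(.122)*((w-ctr)[0])) for u,w in zip(q,o)]); ctr=o.mean(0)
    print(o.round(1),ctr)
E
```

```text
wb ((227.0, 153.5), (73.0, 60.0), 90.0) [[197, 117], [200, 188], [256, 190], [256, 117]]
[[440.8 228.2  20.2]
 [428.8 119.3  18.8]
 [517.4 110.2  29.6]
 [528.  219.8  30.9]] [478.75239904 169.35948204  24.9       ]
tb ((127.12825775146484, 233.0167236328125), (42.42325210571289, 35.00780487060547), 7.431407928466797) [[109, 214], [104, 247], [145, 253], [150, 219]]
[[528.7 217.   30.9]
 [442.7 227.5  20.3]
 [429.9 119.7  18.8]
 [518.5 109.1  29.6]] [479.94180768 168.32512281  24.9       ]
```

View pics/wcz.png

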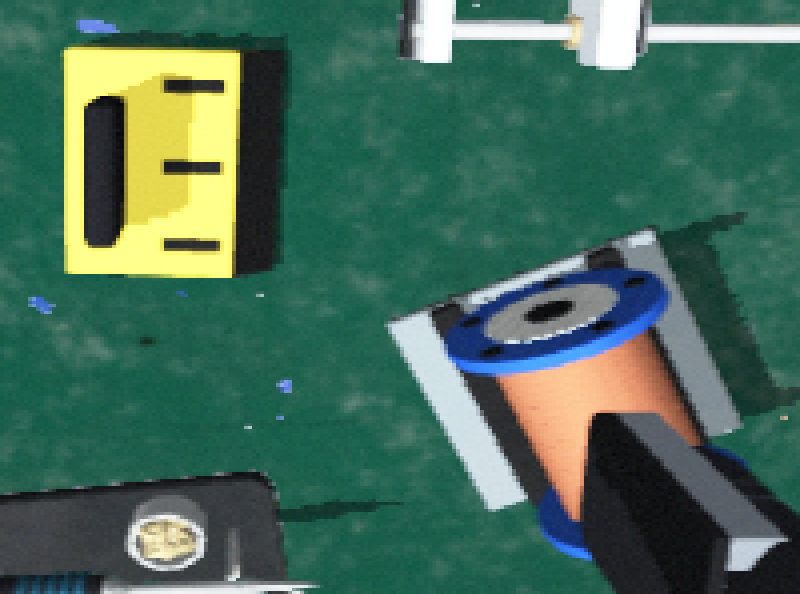

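```bash
cat > meas.py <<'E'
from h import *
def chock(i,im,z0=20,roi=None):
    h=cv2.cvtColor(im,cv2.COLOR_BGR2HSV)
    m=((h[...,0]>22)&(h[...,0]<36)&(h[...,1]>120)&(h[...,2]>90)).astype(np.uint8)*255
    m=cv2.morphologyEx(m,cv2.MORPH_CLOSE,np.ones((15,15)))
    if roi: k=np.zeros_like(m); k[roi[1]:roi[3],roi[0]:roi[2]]=255; m&=k
    cs,_=cv2.findContours(m,cv2.RETR_EXTERNAL,cv2.CHAIN_APPROX_NONE); c=max(cs,key=cv2.contourArea)
    w=np.array([onz(i,u,z0)[:2] for u in c[:,0]],np.float32)
    r=cv2.minAreaRect(w); return r,cv2.boxPoints(r)
E
python3 - <<'E'
from meas import *
for f in ("wc","tb"):
    z=np.load(f+".npz"); im=z['im'];i=dict(z)
    r,b=chock(i,im,roi=(200,110,275,205) if f=="wc" else (220,220,280,275)); print(f,r,b.round(1).tolist())
z=np.load("wc.npz");i=dict(z)
P=[np.array([195+a/4,110+b/3.3]) for a,b in [(65,47),(65,272),(240,50),(234,276)]]
o=[onz(i,u,20) for u in P]; print(np.round(o,1), [np.arctan2(*(o[k]-o[j])[1::-1]) for j,k in((0,2),(1,3),(1,0),(3,2))])
# rib
print("rib top ends", [onz(i,(195+a/4,110+b/3.3),52).round(1) for a,b in [(104,97),(104,246)]])
# rest base corners z=6 ; flange top disc
print("rest",[onz(i,(195+a/4,110+b/3.3),6).round(1) for a,b in [(387,323),(655,230),(490,510),(740,430)]])
E
```

```text
wc ((449.823486328125, -154.50546264648438), (100.32713317871094, 62.35923767089844), 80.8908462524414) [[411.1000061035156, -199.10000610351562], [472.70001220703125, -209.0], [488.6000061035156, -109.9000015258789], [427.0, -100.0]]Traceback (most recent call last):
  File "<stdin>", line 4, in <module>
  File "meas.py", line 7, in chock
    cs,_=cv2.findContours(m,cv2.RETR_EXTERNAL,cv2.CHAIN_APPROX_NONE); c=max(cs,key=cv2.contourArea)
                                                                        ~~~^^^^^^^^^^^^^^^^^^^^^^^^
ValueError: max() iterable argument is empty
```

```bash
python3 - <<'E'
from meas import *
i=eyes.camera_info("top");im=cv2.imread("pics/top0.png")
r,b=chock(i,im,roi=(220,220,280,275)); print(r,b.round(1).tolist())
z=np.load("wc.npz");i=dict(z)
print("rib top ends", [onz(i,(195+a/4,110+b/3.3),52).round(1) for a,b in [(104,97),(104,246)]])
print("rest",[onz(i,(195+a/4,110+b/3.3),6).round(1) for a,b in [(387,323),(655,230),(490,510),(740,430)]])
im=cv2.imread("pics/top0.png");i=eyes.camera_info("top"); h=cv2.cvtColor(im,cv2.COLOR_BGR2HSV)
m=((h[...,0]>3)&(h[...,0]<18)&(h[...,1]>70)&(h[...,2]>120)).astype(np.uint8)*255
k=np.zeros_like(m);k[165:225,265:335]=255;m&=k
cs,_=cv2.findContours(m,cv2.RETR_EXTERNAL,cv2.CHAIN_APPROX_NONE); c=max(cs,key=cv2.contourArea)
w=np.array([onz(i,u,60)[:2] for u in c[:,0]],np.float32); r=cv2.minAreaRect(w);print("winding",r,cv2.boxPoints(r))
for j in [-.159,-.107]:
  for P in ([435,-152,44],[435,-152,150],[455.3,171.6,70]):
    print(np.round(bot.inverse_kinematics(P,orient(j)),2))
E
```

```text
((450.7754821777344, -156.85353088378906), (101.21806335449219, 63.467281341552734), 81.02261352539062) [[411.5, -201.89999389648438], [474.20001220703125, -211.8000030517578], [490.0, -111.80000305175781], [427.29998779296875, -101.9000015258789]]
rib top ends [array([ 442.1, -121.8,   52. ]), array([ 432.5, -181.8,   52. ])]
rest [array([ 529.1, -243.9,    6. ]), array([ 634.2, -212. ,    6. ]), array([ 561.9, -347.5,    6. ]), array([ 664.8, -317. ,    6. ])]
winding ((597.7813720703125, -284.19268798828125), (55.52461624145508, 86.3375244140625), 17.89704132080078) [[ 558.0964  -251.64442]
 [ 584.6286  -333.80408]
 [ 637.4664  -316.74097]
 [ 610.93414 -234.5813 ]]
[-0.21  0.52  0.58  2.2  -0.53  0.56  0.61]
[-0.38  0.34  0.77  2.12 -0.33  0.8   0.43]
[-0.99  0.53  0.72  2.13 -0.56  0.67 -0.05]
[-0.2   0.52  0.57  2.2  -0.53  0.56  0.66]
[-0.38  0.34  0.76  2.12 -0.32  0.8   0.48]
[-0.99  0.53  0.71  2.13 -0.55  0.67 -0.01]
```

```bash
cat >> h.py <<'E'
def tilted(psi,th):
    xc=np.array([np.cos(psi)*np.cos(th),np.sin(psi)*np.cos(th),np.sin(th)]); yc=np.array([-np.sin(psi),np.cos(psi),0]); zc=np.cross(xc,yc)
    return np.stack([xc,yc,zc],1)
def toolof(Rc): # tool with z=xc,y=-zc
    z=Rc[:,0];y=-Rc[:,2]; return np.stack([np.cross(y,z),y,z],1)
E
python3 - <<'E'
from h import *
O=toolof(tilted(-.159,0))
bot.goto([436,-152.5,110],O)
bot.move_linear([436,-152.5,36],velocity=100)
bot.close_gripper(); print("open",bot.current_opening(),bot.current_ee_pos(),bot.current_contact_force())
bot.move_linear([436,-152.5,140],velocity=150); bot.pause(.1)
print(bot.current_time_s(),bot.current_opening(),bot.current_contact_force(),bot.current_ee_pos())
shot("scene","pics/s2.png"); i,im=shot("wrist","pics/w2.png"); np.savez("w2.npz",im=im,**i)
E
```

```text
open 10.949791506213243 [ 436.07841991 -152.44095077   36.2129259 ] [-1.12986271  1.47725194  5.48681982]
6.8167 11.040432686692249 [-0.03309365  0.36123636 -3.15805453] [ 435.27578681 -152.24021243  139.07566182]
```

View pics/s2.png

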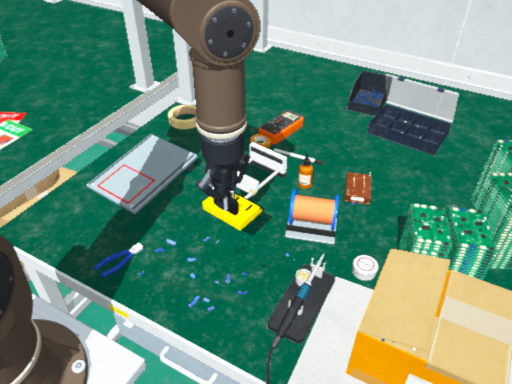

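View pics/w2.png

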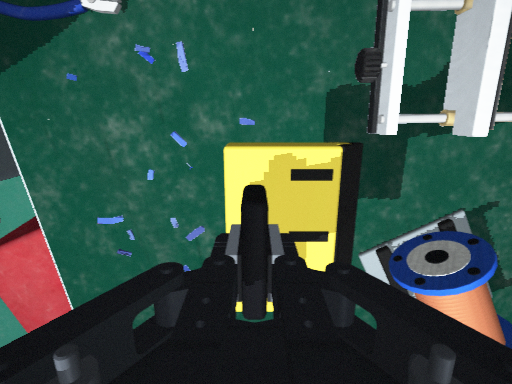

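```bash
python3 - <<'E'
from h import *
psi=-.107; Rc=tilted(psi,.122); O=toolof(Rc); B=np.array([455.3,171.6,22.])
t=B+Rc@[0,0,36]
bot.goto(t+[0,0,60],O); bot.pause(.2); print(bot.current_time_s(),bot.current_ee_pos()-t)
bot.move_linear(t+[0,0,12],velocity=80)
r=bot.move_linear(t+[0,0,-8],velocity=20,until_force=5); print(r,bot.current_ee_pos()-t,bot.current_contact_force(),bot.current_wrist_torque())
bot.pause(.2);print(bot.current_ee_pos()-t,bot.current_contact_force())
shot("scene","pics/s3.png"); shot("wrist","pics/w3.png");print(bot.current_time_s())
E
```

```text
8.35 [ 0.48735845 -1.27822545 60.13879762]
True [-0.05000052  0.07015105  0.19313733] [-2.03338867 -0.5300284  10.76401771] [-0.14917736  0.45435138 -0.03147288]
[-0.04710454  0.05178859  0.16987001] [-1.64094236 -0.39142709  9.85800897]
10.05
```

View pics/s3.png

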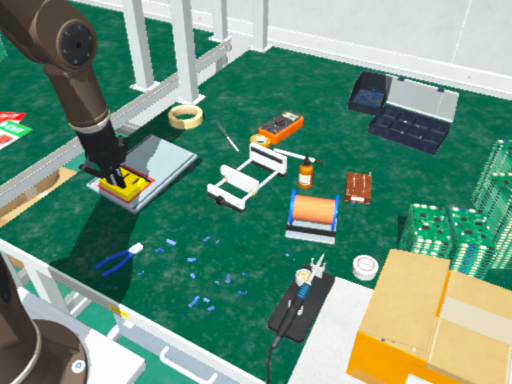

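View pics/w3.png

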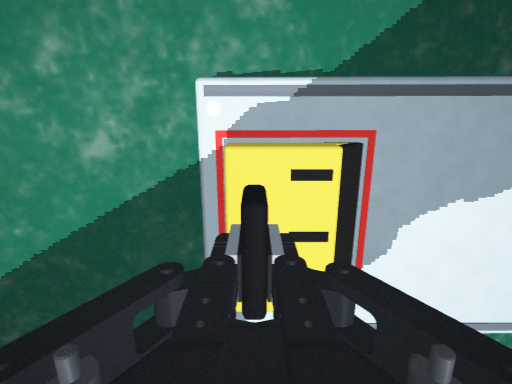

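```bash
python3 - <<'E'
from h import *
psi=-.107; Rc=tilted(psi,.122); p=bot.current_ee_pos()
bot.gripper_open(); print(bot.current_contact_force())
bot.move_linear(p+Rc@[0,0,60],velocity=120)
bot.goto([480,160,260],orient(psi)); bot.pause(.1)
i,im=shot("wrist","pics/w4.png"); np.savez("w4.npz",im=im,**i)
print(bot.current_time_s())
E
```

```text
[ 0.3306439  -0.11823134  0.89206172]
12.2
```

View pics/w4.png

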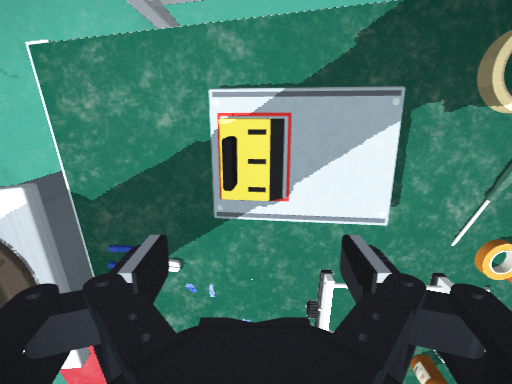

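```bash
cat >> meas.py <<'E'
def chock_slope(i,im,roi,psi=-.107,th=.122,B=np.array([455.3,171.6,22.])):
    Rc=tilted(psi,th); n=Rc[:,2]; P0=B+Rc@[0,0,20]
    h=cv2.cvtColor(im,cv2.COLOR_BGR2HSV)
    m=((h[...,0]>22)&(h[...,0]<36)&(h[...,1]>120)&(h[...,2]>90)).astype(np.uint8)*255
    m=cv2.morphologyEx(m,cv2.MORPH_CLOSE,np.ones((15,15)))
    k=np.zeros_like(m); k[roi[1]:roi[3],roi[0]:roi[2]]=255; m&=k
    cs,_=cv2.findContours(m,cv2.RETR_EXTERNAL,cv2.CHAIN_APPROX_NONE); c=max(cs,key=cv2.contourArea)
    w=[]
    for u in c[:,0]:
        C,d=ray(i,u); X=C+d*((P0-C)@n)/(d@n); w.append((Rc.T@(X-B))[:2])
    r=cv2.minAreaRect(np.array(w,np.float32)); return r,cv2.boxPoints(r)
E
python3 - <<'E'
from meas import *
z=np.load("w4.npz"); print(chock_slope(dict(z),z['im'],(205,105,300,210)))
E
```

```text
(((15.551621437072754, -0.5287513732910156), (60.987606048583984, 98.7780990600586), 0.006711229216307402), array([[-14.947967,  48.856728],
       [-14.936397, -49.92137 ],
       [ 46.05121 , -49.91423 ],
       [ 46.03964 ,  48.86387 ]], dtype=float32))
```

```bash
python3 - <<'E'
from h import *
bot.goto([597,-281,240],orient(.3)); bot.pause(.15)
i,im=shot("wrist","pics/w5.png"); np.savez("w5.npz",im=im,**i)
print(bot.current_time_s(),bot.current_ee_pos(),bot.current_joint_positions())
cv2.imwrite("pics/w5z.png",cv2.resize(im[80:280,160:380],None,fx=3.5,fy=3,interpolation=cv2.INTER_NEAREST))
E
```

```text
14.075 [ 597.54076661 -279.75146491  240.10461683] [-0.16362855  0.60591829  0.86827131  1.52945979 -0.47972553  1.23061201
  1.08062445]
```

View pics/w5.png

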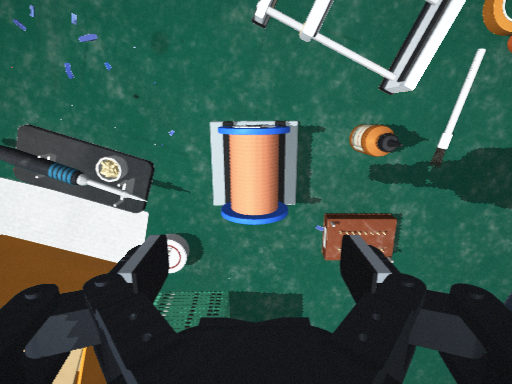

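View pics/w5z.png

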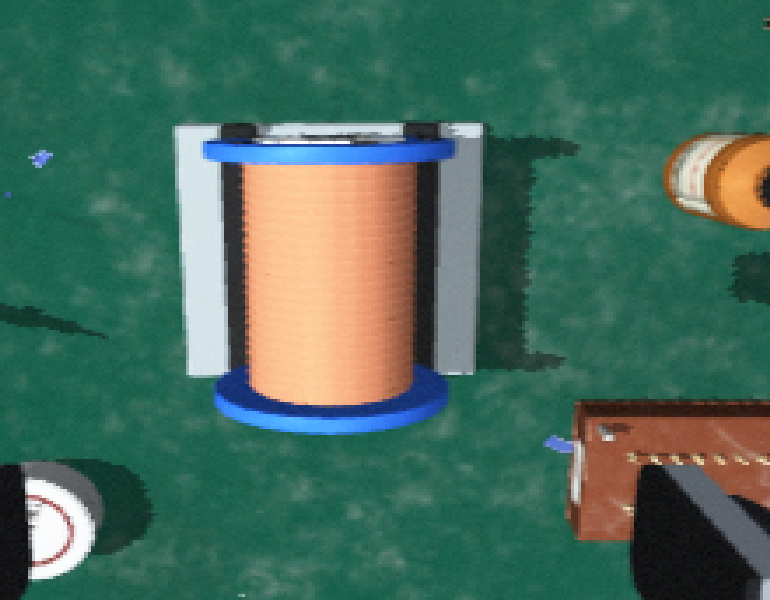

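```bash
python3 - <<'E'
from h import *
i=dict(np.load("w5.npz"))
f=lambda a,b,z:onz(i,(160+a/3.5,80+b/3),z)
o=np.array([f(*q,6) for q in [(175,126),(482,124),(188,376),(473,374)]]);print(o.round(1),o.mean(0))
m1=(f(245,165,48)+f(416,165,48))/2;m2=(f(250,390,48)+f(412,390,48))/2
d=m1-m2;print("axis yaw",np.arctan2(-d[0],d[1]),m1,m2,(m1+m2)/2)
a=(o[0]+o[1]-o[2]-o[3])/2;print("rest yaw",np.arctan2(-a[0],a[1]), np.arctan2(*(o[1]-o[0])[1::-1]),np.arctan2(*(o[3]-o[2])[1::-1]))
t,b=f(330,140,86),f(330,432,86);print("flange tops",t,b)
E
```

```text
[[ 529.6 -244.2    6. ]
 [ 633.  -211.2    6. ]
 [ 562.3 -347.6    6. ]
 [ 666.  -314.4    6. ]] [ 597.69947994 -279.35567025    6.        ]
axis yaw 0.3032271078936445 [ 585.78039694 -239.91949876   48.        ] [ 612.00834908 -323.748163     48.        ] [ 598.89437301 -281.83383088   48.        ]
rest yaw 0.3078027370802478 0.3084044701540864 0.3095747617506372
flange tops [ 582.36921839 -229.55983734   86.        ] [ 612.40216028 -326.25004208   86.        ]
```

```bash
python3 - <<'E'
from h import *
O=orient(.307); c=np.array([598,-279.7,0])
bot.move_linear(c+[0,0,120],O,velocity=150)
r=bot.move_linear(c+[0,0,42],velocity=80,until_force=15); print(r,bot.current_ee_pos())
if not r:
    bot.close_gripper(); print("open",bot.current_opening(),bot.current_ee_pos(),bot.current_contact_force())
    shot("scene","pics/s6.png")
    bot.move_linear(c+[0,0,90],velocity=60); bot.pause(.2)
    print(bot.current_time_s(),bot.current_opening(),bot.current_contact_force(),bot.current_ee_pos(),bot.current_wrist_torque())
    shot("wrist","pics/w6.png")
E
```

```text
False [ 598.31980165 -279.98138101   42.53731452]
open 54.3799871188237 [ 598.69198775 -279.92609045   42.81302602] [0.88252052 0.74827021 5.32266551]
17.7417 54.255193023435844 [-0.49431224  0.05247454 -4.36823619] [ 597.78814596 -279.61491611   89.58237747] [-0.02179754 -0.01117957  0.03166124]
```

View pics/w6.png

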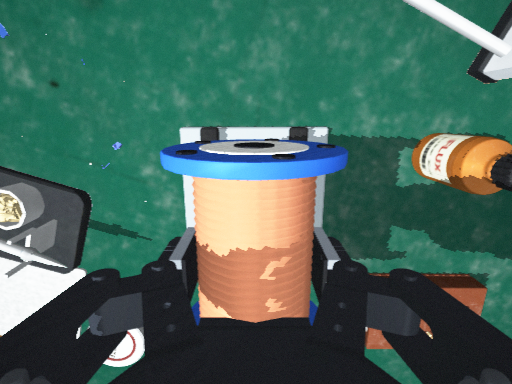

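View pics/s6.png

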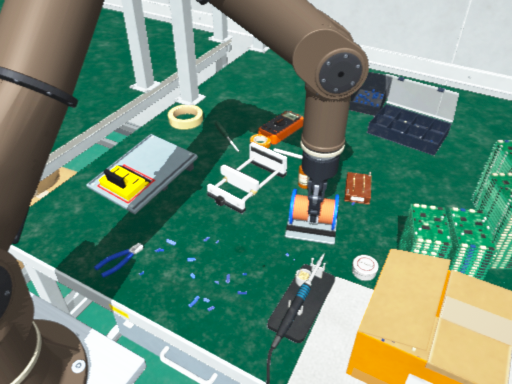

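```bash
python3 - <<'E'
from h import *
psi=-.107; Rc=tilted(psi,.122); O=toolof(Rc); B=np.array([455.3,171.6,22.])+Rc@[.5,-.5,0]
t=B+Rc@[82.6,0,40-3.2]
bot.move_linear([598,-279.7,230],velocity=180)
bot.goto(t+Rc@[8,0,120],O); bot.pause(.2); 
i,im=shot("wrist","pics/w7.png"); print(bot.current_time_s(),Rc.T@(bot.current_ee_pos()-t),bot.current_opening(),bot.current_contact_force())
bot.move_linear(t+Rc@[6,0,15],velocity=100); bot.pause(.15)
f0=bot.current_contact_force()
r=bot.move_linear(t+Rc@[6,0,-5],velocity=15,until_force=4); print(r,Rc.T@(bot.current_ee_pos()-t),bot.current_contact_force()-f0,bot.current_time_s())
shot("wrist","pics/w8.png");shot("scene","pics/s8.png")
E
```

```text
20.6167 [  8.49044068  -0.6672909  120.05907046] 53.96881103544034 [ 0.9936745   1.22471609 -4.7067444 ]
True [ 5.95926149 -0.03602628 -0.01472416] [-2.25728119 -0.2323635  10.69081943] 22.9083
```

View pics/w8.png

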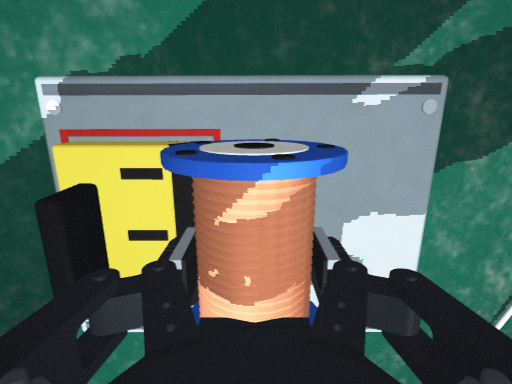

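View pics/s8.png

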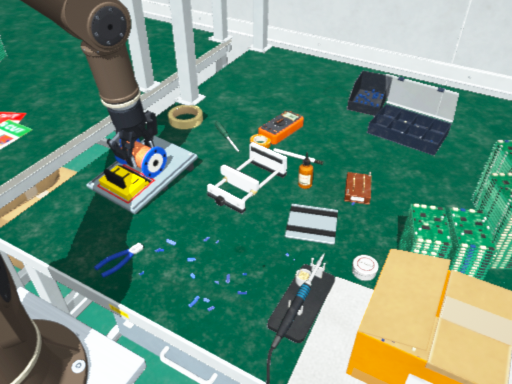

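```bash
python3 - <<'E'
from h import *
psi=-.107; Rc=tilted(psi,.122); B=np.array([455.3,171.6,22.])+Rc@[.5,-.5,0]
t=B+Rc@[82.6,0,40-3.2]
bot.move_linear(t+Rc@[6,0,.4],velocity=10); bot.pause(.2); f0=bot.current_contact_force(); print(Rc.T@f0,Rc.T@(bot.current_ee_pos()-t))
r=bot.move_linear(t+Rc@[-4,0,.4],velocity=8,until_force=4); print(r,Rc.T@(bot.current_ee_pos()-t),Rc.T@(bot.current_contact_force()-f0))
bot.pause(.3); print(Rc.T@(bot.current_ee_pos()-t),Rc.T@bot.current_contact_force(),bot.current_opening(),bot.current_time_s())
E
```

```text
[ 0.06327852  0.34720294 -3.68993888] [ 5.79618618 -0.01790823  0.23831137]
False [-3.70649342  0.05125786  0.50995452] [ 1.34071381 -0.11792021  1.27720929]
[-3.71391447  0.02983741  0.48536179] [ 2.15345187  1.32739088 -2.010532  ] 54.352292744694694 25.2333
```

```bash
python3 - <<'E'
from h import *
psi=-.107; Rc=tilted(psi,.122); p=bot.current_ee_pos()
i,im=shot("wrist","pics/w9.png"); np.savez("w9.npz",im=im,**i)
bot.gripper_open(); bot.pause(.3)
shot("wrist","pics/w10.png")
r=bot.move_linear(p+Rc@[0,0,90],velocity=80,until_force=10); print(r,bot.current_contact_force())
bot.goto([500,160,280],orient(psi)); bot.pause(.15)
i,im=shot("wrist","pics/w11.png"); np.savez("w11.npz",im=im,**i)
shot("scene","pics/s11.png");print(bot.current_time_s())
cv2.imwrite("pics/w11z.png",cv2.resize(im[70:250,180:420],None,fx=3.3,fy=3.3,interpolation=cv2.INTER_NEAREST))
E
```

```text
False [ 0.33821097 -0.06957333 -0.59533548]
28.1333
```

View pics/w10.png

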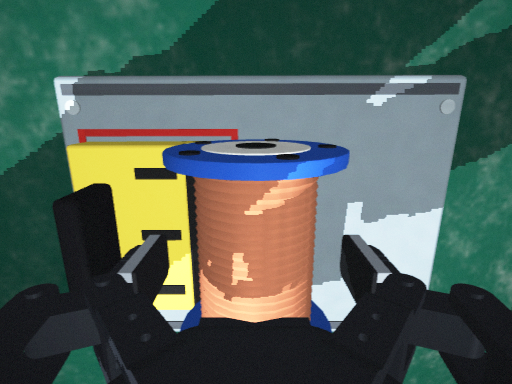

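View pics/w11z.png

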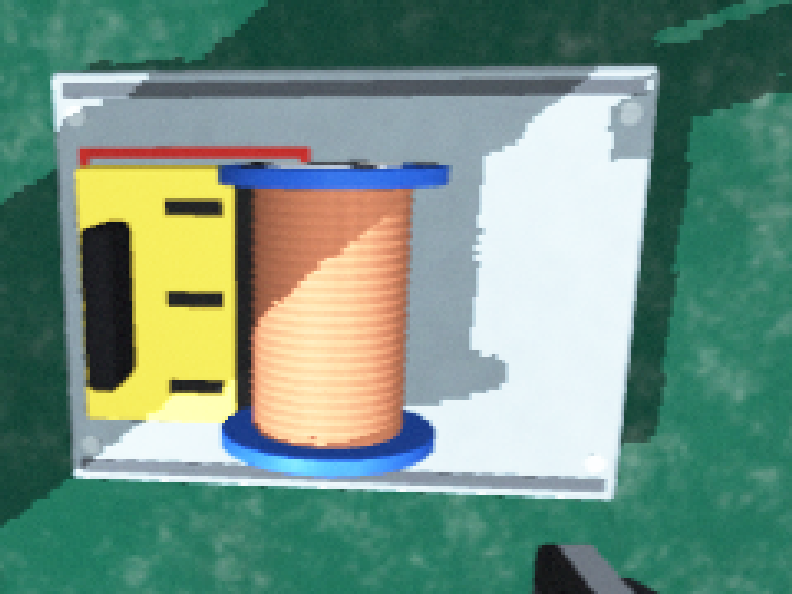

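View pics/s11.png

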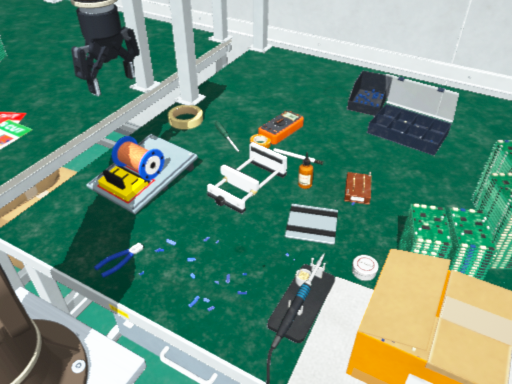

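```bash
python3 - <<'E'
from meas import *
z=np.load("w11.npz"); i=dict(z); im=z['im']
r=chock_slope(i,im,(195,100,257,205)); print(r)
Rc=tilted(-.107,.122);B=np.array([455.3,171.6,22.])
def pt(a,b,h):
    C,d=ray(i,(180+a/3.3,70+b/3.3)); n=Rc[:,2];X=C+d*((B+n*h-C)@n)/(d@n); return (Rc.T@(X-B)).round(1)
print("outline low-left",pt(80,160,0),"up-right",pt(310,150,0))
for a,b in [(76,168),(236,170),(238,418),(88,418)]: print("deck",pt(a,b,20))
for a,b in [(107,222),(110,392)]: print("rib",pt(a,b,52))
for a,b in [(250,195),(412,195),(254,435),(404,435)]: print("wind",pt(a,b,40))
print("flange top",pt(334,166,80),pt(330,474,80))
print("flange side",pt(219,175,40),pt(448,175,40),pt(222,435,40),pt(435,435,40))
E
```

```text
(((12.786539077758789, -0.24920272827148438), (61.260128021240234, 99.20866394042969), 0.1738865226507187), array([[-17.993927,  49.26194 ],
       [-17.69284 , -49.946266],
       [ 43.567005, -49.760345],
       [ 43.26592 ,  49.44786 ]], dtype=float32))
outline low-left [-21.4  50.6   0. ] up-right [70.4 54.6 -0. ]
deck [-17.1  48.2  20. ]
deck [44.2 47.6 20. ]
deck [ 44.7 -48.7  20. ]
deck [-17.  -50.9  20. ]
rib [ 2.9 30.9 52. ]
rib [  1.5 -30.8  52. ]
wind [51.8 39.7 40. ]
wind [108.3  40.1  40. ]
wind [ 53.4 -49.1  40. ]
wind [109.3 -47.   40. ]
flange top [82.5 51.  80. ] [ 83.5 -49.   80. ]
flange side [40.8 46.6 40. ] [120.1  46.9  40. ] [ 41.2 -49.6  40. ] [120.6 -46.5  40. ]
```

```bash
python3 - <<'E'
from meas import *
bot.pause(.8)
i,im=shot("wrist","pics/w12.png"); z=np.load("w11.npz")
d=cv2.absdiff(im,z['im'])[100:220,195:330]; print("diff",d.mean(),(d.max(2)>40).sum()); print(chock_slope(i,im,(195,100,257,205))[0])
t,_=shot("top","pics/t12.png"); print(bot.current_time_s())
bot.hand_in()
E
```

```text
diff 7.740555555555556 1278
((12.794519424438477, -0.22288131713867188), (61.25777053833008, 99.4761962890625), 0.1723298728466034)
29.0333
the job is handed in; nothing more can be done
```

View pics/w12.png

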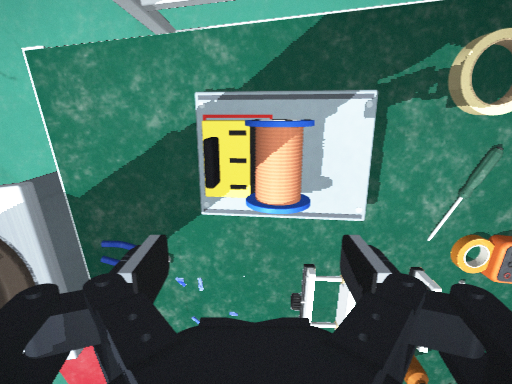

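The chock is on the board inside the red outline with its slanted face uphill, and the reel rests against it. I handed the job in at 29.0 s of the 54 s allowed.

- **Chock:** I set it down at the bay point, tilted to match the slope, and released it. A wrist picture then put its origin 0.6 mm from the bay point and square to the board.
- **Reel:** I gripped it across the winding, lowered it until it touched the board, and slid it gently down against the slanted face. I opened the fingers at about 2 N of force along the slope.
- **Shift when the reel came in:** the chock slid about 2 mm downhill (limit 20 mm), square to within about 0.003 rad. After release the reel's centre measured within about 1 mm of the seat point, and centred along its axis.
- **Bottle and tin:** I didn't go near either, and neither looked shifted in the last scene picture, though I did not measure them.

**Check that disagreed:** my last stillness check, comparing two wrist pictures about 0.9 s apart, showed some pixel difference. The chock measured the same in both to 0.03 mm, and the reel looked to be in the same place in both. I take the difference to be slight movement of the arm and of its shadow. I did not measure the reel's position again in the last picture, and I could not read the force between the reel and the chock directly.

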